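# Show a decanter stopper in the strain viewer

### The job

Four green glass decanter stoppers have come out of the annealer and stand in the wooden board. Draw out the one whose head is a flat round disc on edge, like a coin, and hold it up by that head in the strain viewer so that its ground stem is in the middle of the light, midway between the two round windows, square across the light, stem downwards and slanting at 45 degrees so that any strain shows (whichever way it slants). Finish still holding it there quite still in the air with the stem clear of the fingers, never touching the viewer and leaving everything else where it is.

Things in the scene. Friction and masses are not known exactly. Their poses are not given: they have to be found in the camera images.
- stopper: green glass, 130 g. Origin on its axis at the underside of the shoulder, which rests on the board. +z from stem to head. Above: shoulder 34 mm across, 5 thick; neck 18 across; head: disc on edge, 48 across, 18 thick, centre 35 mm over the origin, flat faces looking to its +y and -y. Below: stem 44 mm long, 21 across tapering to 16. Starts upright, turned any way about the vertical
- stem_mid (a point): middle of the stopper's ground stem, on its axis, 22 mm below the stopper's origin and 57 mm from the centre of its head; axes as the stopper's
- head_mid (a point): centre of the stopper's disc head; axes as the stopper's
- viewer: fixed. Grey base 150 (x) by 480 mm (y), with its rail 34 high. Grey lamp house, 170 wide (x), y = 120 to 248, 287 high, lit round window 112 across. Round black analyser 136 across on a post, y = -180 to -120, 290 high. Windows face each other; gap 240 mm, open above and to +-x. Origin on the table under mid-gap; light runs along y through both window centres, 200 mm up
- beam (a point): middle of the gap on the axis of the light, 200 mm above the table; axes as the viewer's: y along the light, z up
- board: wooden stopper board on two runners, fixed, 190 x 190 mm, top 62 mm above the table, with four through holes 25 mm across at x, y = +-57.5 mm; origin under its centre on the table. Any stopper may stand in any hole
- stopper_ball: bystander: same stem and shoulder, ball head 42 mm across, top 53 mm above its origin (underside of its shoulder)
- stopper_spire: bystander: same stem and shoulder, pointed spire head 38 mm across, top 66 mm above its origin (underside of its shoulder)
- stopper_dome: bystander: same stem and shoulder, low mushroom head 48 mm across, top 33 mm above its origin (underside of its shoulder)
- decanter: bystander: green glass decanter, 112 mm across, 182 mm high; origin under its centre
- bottle: bystander: white squeeze bottle with a nozzle, 62 mm across, 191 mm high; origin under its centre
- jacks: bystander: glassblower's jacks (big sprung steel tongs) lying flat, about 305 mm along x, 60 mm wide, 9 mm high; origin near the middle at table height
- ladle: bystander: dark wooden shaping block, a cup 90 mm across and 46 mm high with a handle to 213 mm along +x; origin under the cup
- tweezers: bystander: steel tweezers 206 mm along x, 44 mm wide, 12 mm high; origin at the middle of the underside
Mind the look-alikes: they are no part of the job. Leave any pink or yellow look-alike of the stopper alone.

How it is judged:
By the outcome, as a careful person would: the job done as asked, in the order asked, and still so for the second after the job is handed in, while the arm keeps its last pose, push and grip.
It also fails if it takes over 40 s, if anything falls off the work surface, if the arm or the gripper's body presses on something with over 40 N, if the wrist force passes 120 N, or if a joint passes its speed limit or range.

### The arm

A 6-joint arm with a two-finger parallel gripper is mounted at the origin on the work surface. World frame = base frame: x ahead of the robot, y to its left, z up, the work surface at z = 0. Lengths are in mm, angles in rad, forces in N, time in s.
With the tool pointing down it reaches from about 350 to 975 mm from the base axis. Payload 7.1 kg.
Tool frame: the origin (TCP) lies between the finger pads, 19 mm behind the fingertips; this is the grasp point; z points along the fingers, y is the line along which they close (so a half turn about z gives the same grasp; the last joint's range is limited). The gripper opens to 88 mm and grips with 3 to 60 N. Pads are 20 mm wide; open, the fingers measure 115 mm over their backs; the gripper's body (75 mm by 178 mm) begins 61 mm behind the grasp point.
Start: joints at [1.121, 0.423, 1.63, -0, 1.089, -0.019], TCP at [260.966, 567.892, 241.375] pointing down, gripper open.
Joint ranges: [-3, 3], [-0.9, 2.11], [0.09, 2.58], [-1.31, 4.45], [0.11, 2.69], [-2.54, 2.54]. Speed limits (rad/s): [2.39, 2.39, 3.01, 3.14, 3.14, 3.14].

### API

Orientations are given as a unit quaternion [x, y, z, w].
In Python, from station import env, set_gripper, viewer, workorder gives the robot as it stands. Calls block until the motion is done:
- env.reach(position, orientation): joint-space move of the TCP to a pose.
- env.move_l(position, rot=None, rate=150, f_stop=None): straight line of the TCP; rot=None keeps the orientation; rate is the mean speed in mm/s. With f_stop (N) it stops when the force on the tool has changed by that much, and returns True; else False.
- env.move_joints(angles): joint-space move.
- set_gripper(opening): finger opening in mm; the grip force is fixed at half the most; returns when the fingers have stopped.
- env.hold(seconds).
- env.ik(position, orientation): joint angles nearest the present ones, or None.
- env.read_state(): the state.
- viewer.camera(name): name is "scene" or "top" or "wrist"; returns the picture (384x512x3 uint8, blue, green, red); there is no depth.
- viewer.camera_params(name): a dict with "fx", "fy", "cx", "cy" (pixels), "dist" ([k1, k2, p1, p2, k3] as OpenCV has them; the pictures are not rectified), "pose" (4x4, takes a point from camera to world coordinates); the wrist camera has in their place "tool_from_camera" (4x4, takes a point from camera to tool coordinates, whose origin is the TCP and whose axes are the flange's). Camera axes: x right, y up, looking along -z (the intrinsics and any distortion apply to the point x, -y, -z); pixel columns grow to the right and rows downward; lengths in mm; the calibration is good to about 2 mm. A picture is of the moment at which its call begins: read the wrist's pose just before it. camera_params takes no time and is no camera call.
A pose or a line that the arm cannot do raises env.IKError and nothing moves.
- workorder.sign_off(): hands the job in; it is judged then, once.
The state is a dict: "time_s": time; "qpos": joint angles; "dq": joint speeds; "tau": joint torques, N m; "tool_pos": TCP position; "orientation": TCP orientation; "force": force on the tool from outside, world axes, zero at the start; "wrist_torque": the same for the moment, N m; "width": finger opening in mm; "grip_force": force on a finger pad.
Only numpy, scipy, OpenCV 4.12 (cv2) and the standard library are available. Lean on these libraries where they do the work, as an engineer would, in place of code of your own. Each camera call takes 0.05 s, during which the arm holds its last target. There are 200 camera calls.

## Working session

There is one attempt and no reset: what is moved stays moved. The work goes in short steps, each a Python script; the robot and the scene stay as the last script left them, time stands still between calls to the robot, and variables do not carry over. Pictures are saved under pics/ and viewed, at most 10 in all, crops included, and the job is handed in when it is done.

```bash
ls; mkdir -p pics
python3 - <<'E'
from station import env,viewer
import cv2
for n in("scene","top"):
    cv2.imwrite(f"pics/{n}0.png",viewer.camera(n))
    p=viewer.camera_params(n);print(n,{k:(v.tolist() if hasattr(v,'tolist') else v) for k,v in p.items()})
print(viewer.camera_params("wrist"))
E
```

```text
pics
scene {'fx': 351.9221808981873, 'fy': 351.9221808981873, 'cx': 248.33570105799274, 'cy': 192.1141327868371, 'dist': [-0.038305785236046885, 0.0, 0.0, 0.0, 0.0], 'pose': [[0.7815419758007804, -0.4266899381225436, 0.4551129934053656, 1150.8166785203068], [0.6237507582657474, 0.5476407837968965, -0.5576957624773801, -663.36405157838], [-0.011275266041988048, 0.7197397228354853, 0.6941524326460159, 1006.1221791763481], [0.0, 0.0, 0.0, 1.0]]}
top {'fx': 347.1781996964984, 'fy': 347.1781996964984, 'cx': 250.29910365781447, 'cy': 187.03174590185048, 'dist': [-0.034065595634066324, 0.0, 0.0, 0.0, 0.0], 'pose': [[0.009338805654928456, 0.9835632078934002, -0.18032249662031422, 352.5348113146198], [-0.9999553997872527, 0.0094397849673113, -0.00029815446738266037, 42.51482966891015], [0.0014089518284778248, 0.1803172386052279, 0.9836074970823119, 1430.2904241064732], [0.0, 0.0, 0.0, 1.0]]}
{'fx': 305.9950646314404, 'fy': 305.9950646314404, 'cx': 253.8736319498592, 'cy': 197.3034772190669, 'dist': array([-0.08044506,  0.        ,  0.        ,  0.        ,  0.        ]), 'tool_from_camera': array([[ 8.34192747e-05,  9.58379186e-01,  2.85498386e-01,
         7.86353692e+01],
       [ 9.99999588e-01,  1.78088999e-04, -8.90008641e-04,
         3.31305478e-02],
       [-9.03809879e-04,  2.85498342e-01, -9.58378777e-01,
        -1.42709976e+02],
       [ 0.00000000e+00,  0.00000000e+00,  0.00000000e+00,
         1.00000000e+00]])}
```

View pics/scene0.png

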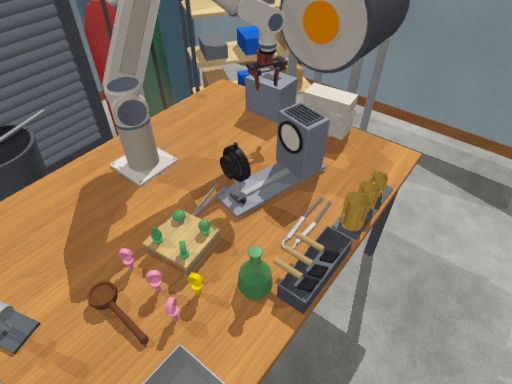

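View pics/top0.png

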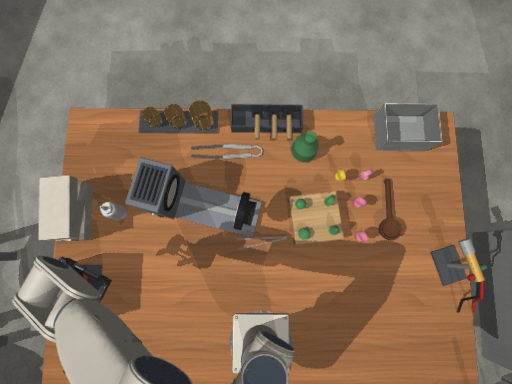

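The scene picture shows four green stoppers in the board at about (157,236), (178,215), (204,227) and (183,250). Pink and yellow look-alikes lie at (127,258), (154,279), (172,307) and (196,284). In the top picture the green ones are at (301,203), (330,201), (306,233) and (334,230). The viewer runs from about (150,185) to (250,215).

Run:
```python
import cv2,numpy as np
s=cv2.imread("pics/scene0.png");t=cv2.imread("pics/top0.png")
a=cv2.resize(s[195:275,135:235],(750,600),interpolation=cv2.INTER_CUBIC)
b=cv2.resize(t[180:255,280:355],(600,600),interpolation=cv2.INTER_CUBIC)
cv2.imwrite("pics/a.png",a)
cv2.imwrite("pics/b.png",cv2.resize(t[145:250,120:280],(800,525),interpolation=cv2.INTER_CUBIC))
```

```text
(no output)
```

View pics/a.png

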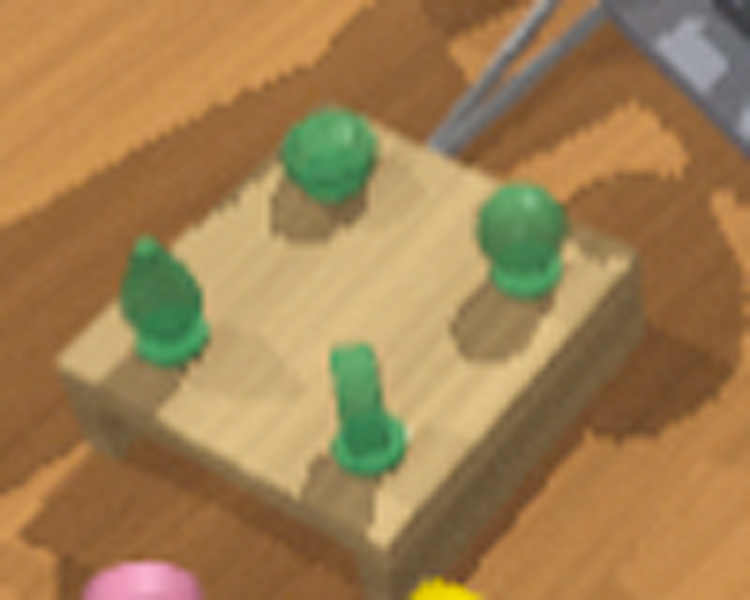

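View pics/b.png

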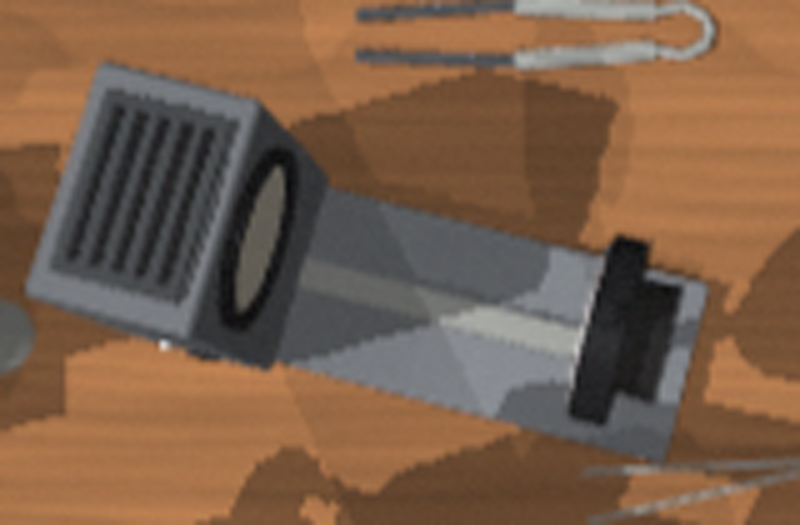

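Candidates, by scene pixel:
- (157,236): spire.
- (178,215): ball or dome.
- (204,227): ball or dome.
- (183,250): thin upright slab, which is the disc seen on edge.
- Pink and yellow discs off the board: ignored.

I choose (183,250), which the close crop confirms, and which is (330,201) in the top picture. Next I fit the viewer pose from the lamp-house corners in the top picture and check it against the scene picture.

```bash
cat > h.py <<'E'
import numpy as np,cv2
from scipy.spatial.transform import Rotation as R
from scipy.optimize import least_squares
F=np.diag([1.,-1,-1])
def project(P,p,pose):
    P=np.atleast_2d(P);c=(P-pose[:3,3])@pose[:3,:3]@F
    K=np.array([[p["fx"],0,p["cx"]],[0,p["fy"],p["cy"]],[0,0,1]])
    return cv2.projectPoints(c.reshape(-1,1,3),np.zeros(3),np.zeros(3),K,np.array(p["dist"],float))[0].reshape(-1,2)
def ray(uv,z,p,pose):
    K=np.array([[p["fx"],0,p["cx"]],[0,p["fy"],p["cy"]],[0,0,1]])
    n=cv2.undistortPoints(np.array([[uv]],float),K,np.array(p["dist"],float)).ravel()
    d=pose[:3,:3]@F@np.array([n[0],n[1],1]);o=pose[:3,3]
    return o+d*(z-o[2])/d[2]
def place(L,v):
    return np.asarray(L,float)@R.from_euler('z',v[2]).as_matrix().T+[v[0],v[1],0]
def wpose(p,st):
    T=np.eye(4);T[:3,:3]=R.from_quat(st["orientation"]).as_matrix();T[:3,3]=st["tool_pos"]
    return T@np.array(p["tool_from_camera"])
LAMP=[[85,120,287],[-85,120,287],[85,248,287],[-85,248,287]]
E
cat > fit.py <<'E'
from h import *
from station import env,viewer
pt=viewer.camera_params("top");ps=viewer.camera_params("scene")
Tt=np.array(pt["pose"]);Ts=np.array(ps["pose"])
uv=np.array([[171.6,165],[157.6,212.6],[141,157.4],[125.6,204]])
r=least_squares(lambda v:(project(place(LAMP,v),pt,Tt)-uv).ravel(),[480,160,-.27])
print(r.x,r.fun.round(2));v=r.x
s=cv2.imread("pics/scene0.png")
pts=project(place(LAMP+[[56*np.cos(a),120,200+56*np.sin(a)] for a in np.arange(0,6.3,.5)]+[[68*np.cos(a),-120,200+68*np.sin(a)] for a in np.arange(0,6.3,.5)],v),ps,Ts)
b=8*(pts-[210,95])
o=cv2.resize(s[95:215,210:335],None,fx=6,fy=6,interpolation=cv2.INTER_CUBIC)[:600]
for q in 6*(pts+.5-[210,95]): cv2.circle(o,tuple(int(x) for x in q),3,(0,0,255),-1)
cv2.imwrite("pics/c.png",o[:,:])
S=ray([330,201],105,pt,Tt);S2=ray([182.8,248],97,ps,Ts);print("stopper",S,S2)
ym=v[2]
# tool orientations: tool y along viewer y, tool z = 45deg down to viewer +x or -x
beam=place([[0,0,200]],v)[0];V=R.from_euler('z',ym)
for sx in(1,-1):
  for f in(1,-1):
    z=np.array([sx,0,-1])/2**.5;y=np.array([0,f,0]);x=np.cross(y,z)
    q=(V*R.from_matrix(np.c_[x,y,z])).as_quat();Z=V.apply(z)
    print(sx,f,beam,env.ik(beam-57*Z,q),env.ik(beam-57*Z+[0,0,200],q))
E
python3 fit.py
```

```text
[ 5.23497967e+02  2.05034028e+02 -2.43568194e-01] [ 2.8   0.2   2.04  0.98 -2.37 -1.28 -2.52 -0.07]
stopper [ 543.62404637 -265.29900148  105.        ] [ 549.99266182 -264.25592952   97.        ]
1 1 [523.4979669  205.03402798 200.        ] [ 0.71770848  0.22586724  2.19385773 -1.29606266  0.64645854  0.45228934] [ 0.71770848 -0.08323076  1.97728306 -0.8191539   0.91668998 -0.20199981]
1 -1 [523.4979669  205.03402798 200.        ] None None
-1 1 [523.4979669  205.03402798 200.        ] [ 0.173526    0.73184998  1.30035731  0.30154404  1.83803372 -1.185222  ] [ 0.173526    0.57277888  1.12778166  0.34996868  2.15262334 -1.06921534]
-1 -1 [523.4979669  205.03402798 200.        ] [0.173526   0.73184998 1.30035731 0.30154404 1.83803372 1.95637065] [0.173526   0.57277888 1.12778166 0.34996868 2.15262334 2.07237732]
```

View pics/c.png

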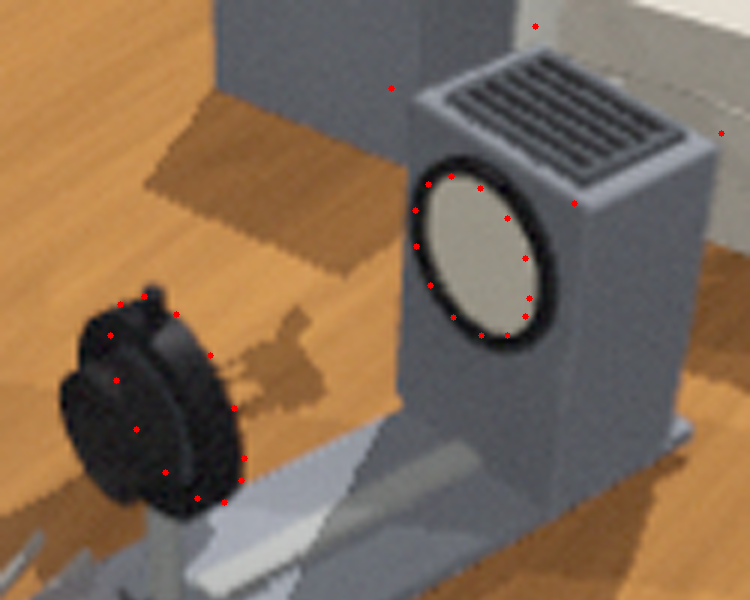

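The crop shows the lit window centred near (482,255), about 1.5 true pixels right of my prediction. The lamp corners at (415,98), (588,212), (717,150) and (545,45) don't match the nominal box either, so the housing's exact dimensions differ from the description. A wrist view from above the gap will fix the light axis better.

Run:
```python
from h import *
from station import env,viewer
import json
def down(yaw): return (R.from_euler('z',yaw)*R.from_euler('x',np.pi)).as_quat()
st=env.read_state();print(st["time_s"],st["tool_pos"],R.from_quat(st["orientation"]).as_matrix().round(2).tolist())
env.move_l([260.966,567.892,420],rate=250)
best=min((np.abs(np.array(j)-env.read_state()["qpos"]).max(),k) for k in(0,1) if (j:=env.ik([523,205,410],down(-.2436+k*np.pi))) is not None)
print(best)
env.reach([523,205,410],down(-.2436+best[1]*np.pi))
env.hold(.3)
st=env.read_state();im=viewer.camera("wrist")
np.save("v1.npy",wpose(viewer.camera_params("wrist"),st));cv2.imwrite("pics/w1.png",im)
cv2.imwrite("pics/w1b.png",cv2.resize(im,(800,600),interpolation=cv2.INTER_CUBIC));print(st["time_s"])
```

```text
0.1 [260.77154312 567.49941366 240.68439437] [[-0.91, 0.42, -0.0], [0.42, 0.91, -0.0], [0.0, -0.0, -1.0]]
(np.float64(0.955815524957873), 1)
2.9083
```

View pics/w1b.png

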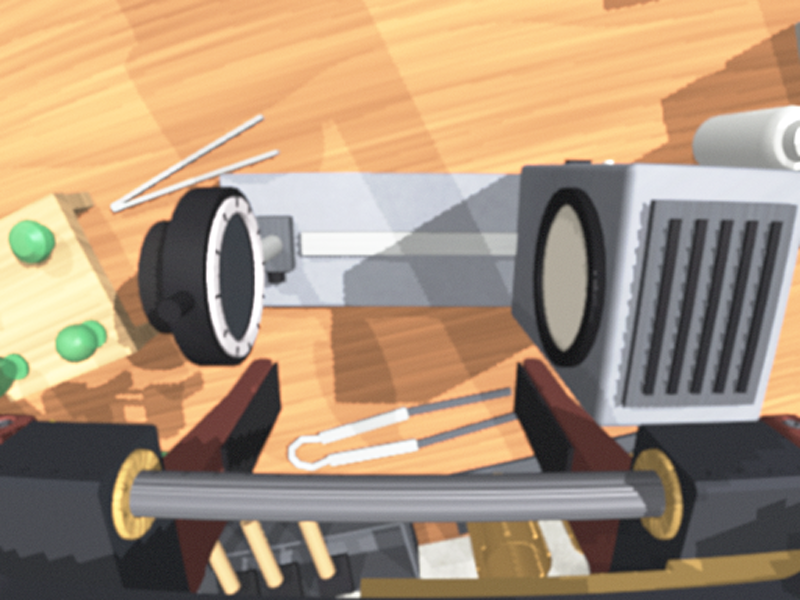

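In this view the lit window spans x 541–592 and y 204–352. The analyser's white ring spans x 206–266 and y 190–361. I fit the pose to those ellipses plus the scene's window centre.

```bash
cat > fit2.py <<'E'
from h import *
from station import env,viewer
pw=viewer.camera_params("wrist");Tw=np.load("v1.npy");ps=viewer.camera_params("scene");Ts=np.array(ps["pose"])
a=np.arange(0,6.28,.05)
circ=lambda r,y:np.c_[r*np.cos(a),0*a+y,200+r*np.sin(a)]
def ext(L,v,p,T):
    q=project(place(L,v),p,T);return np.r_[q.min(0),q.max(0)]
k=1.5625
ob=[np.array([541,204,592,352])/k,np.array([206,190,266,361])/k]
os_=np.array([424,172,540,338])/6+[209.5,94.5]*2
def f(v):
    return np.r_[ext(circ(56,120),v,pw,Tw)-ob[0],ext(circ(68,-120),v,pw,Tw)-ob[1],ext(circ(56,120),v,ps,Ts)-os_]
r=least_squares(f,[523,205,-.24],diff_step=1e-4);v=r.x;print(v,r.fun.round(1).tolist());np.save("v.npy",v)
im=cv2.imread("pics/w1b.png")
for q in project(place(np.r_[circ(56,120)[::6],circ(68,-120)[::6],np.array([[s*85,y,287] for s in(1,-1) for y in(120,248)]+[[s*75,y,20] for s in(1,-1) for y in(0,100)])],v),pw,Tw)*k:
    cv2.circle(im,tuple(int(round(x)) for x in q),3,(0,0,255),-1)
cv2.imwrite("pics/w1c.png",im[100:450,100:])
E
python3 fit2.py
```

```text
[ 5.25757656e+02  2.09527322e+02 -2.48384138e-01] [-2.1, -0.3, -2.1, -0.1, 2.7, -3.3, 1.4, 3.4, -0.4, 0.5, -0.5, -0.3]
```

View pics/w1c.png

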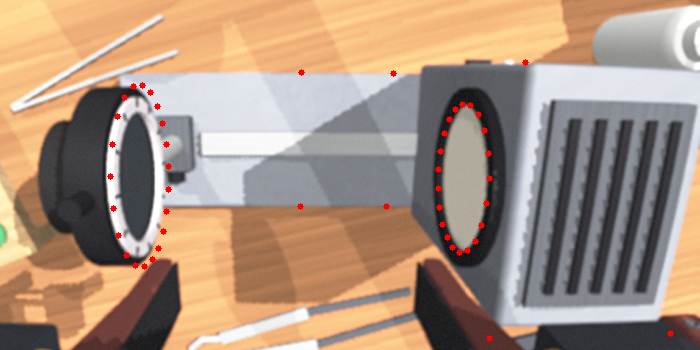

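The fit agrees with both windows and the base edges: beam at (525.8, 209.5, 200), viewer yaw −0.248. Next, look at the chosen stopper from above.

```bash
cat >> h.py <<'E'
def down(yaw): return (R.from_euler('z',yaw)*R.from_euler('x',np.pi)).as_quat()
E
python3 - <<'E'
from h import *
from station import env,viewer
P=[547,-265,235]
c=[(np.abs(np.array(j)-env.read_state()["qpos"]).max(),y) for y in(-.585,-.585+np.pi) if (j:=env.ik(P,down(y))) is not None]
print(c);y=min(c)[1]
env.reach(P,down(y));env.hold(.3)
st=env.read_state();im=viewer.camera("wrist")
np.save("s1.npy",wpose(viewer.camera_params("wrist"),st));cv2.imwrite("pics/w2.png",im)
print(st["time_s"],st["qpos"],st["tool_pos"])
cv2.imwrite("pics/w2b.png",cv2.resize(im[70:320,90:420],(792,600),interpolation=cv2.INTER_CUBIC))
E
```

```text
[(np.float64(2.6598177690495763), -0.585), (np.float64(0.8238488211619828), 2.556592653589793)]
5.0833 [-4.69773827e-01  4.04925702e-01  1.67438524e+00  3.10985786e-05
  1.06192015e+00 -1.45649302e+00] [ 547.30378248 -264.50135344  235.23696107]
```

View pics/w2b.png

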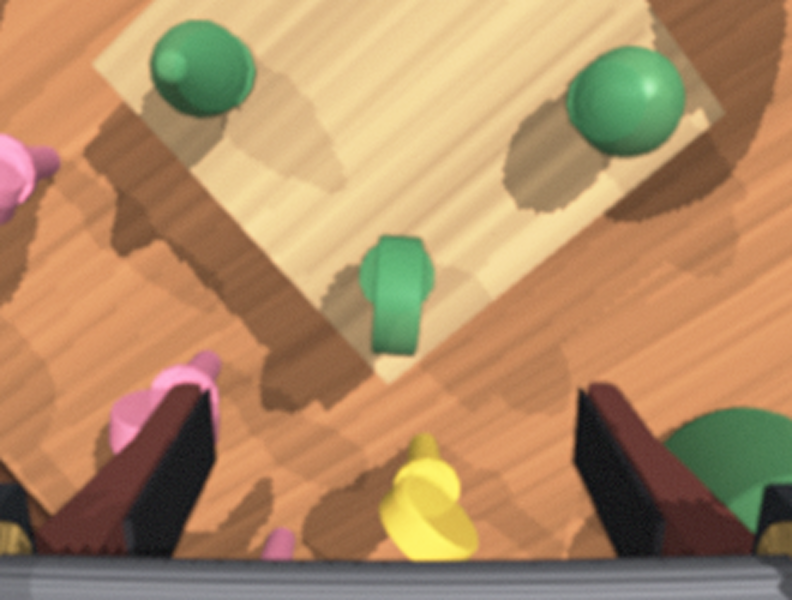

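The close view confirms the disc head on edge. It has corners (379,237), (423,237), (418,355) and (372,353) in the crop (2.4×), with shoulder edges at x = 360 and 434. The neighbours are a spire at (203,68) and a ball at (627,100). Next I fit its pose and search the IK.

```bash
cat > fit3.py <<'E'
from h import *
from station import env,viewer
pw=viewer.camera_params("wrist");T=np.load("s1.npy")
a=np.arange(0,6.28,.03)
disc=np.r_[tuple(np.c_[24*np.cos(a),0*a+s*9,97+24*np.sin(a)] for s in(1,-1))]
sh=np.r_[tuple(np.c_[17*np.cos(a),17*np.sin(a),0*a+z] for z in(62,67))]
cr=lambda q:(q-[90,70]+.5)*2.4-.5
D=np.array([[-1,-1],[1,-1],[1,1],[-1,1]])
C=np.array([[379,237],[423,237],[418,355],[372,353]])
def f(v):
    q=cr(project(place(disc,v),pw,T));s=cr(project(place(sh,v),pw,T))
    return np.r_[[(q@d).max()-(c@d) for d,c in zip(D,C)],q[:,1].min()-235.5,q[:,1].max()-355.5,s[:,0].min()-360,s[:,0].max()-434]
r=least_squares(f,[547,-265,-.585],diff_step=1e-4);v=r.x
print(v,r.fun.round(1).tolist());np.save("st.npy",v)
x,y,yaw=np.load("v.npy");V=R.from_euler('z',yaw);beam=np.array([x,y,200])
q0=np.array(env.read_state()["qpos"])
lo=np.array([-3,-.9,.09,-1.31,.11,-2.54]);hi=np.array([3,2.11,2.58,4.45,2.69,2.54])
for t in np.deg2rad([0,15,-15,25,-25]):
    Rp=R.from_quat(down(v[2]+np.pi))*R.from_euler('y',t)
    pk=env.ik([v[0],v[1],97],Rp.as_quat())
    for s in(1,-1):
      for g in(1,-1):
        d=np.array([s,0,-1])/2**.5   # stem direction, viewer frame
        yy=np.array([0,g,0]);RS=V*R.from_matrix(np.c_[np.cross(yy,-d),yy,-d])
        S0=R.from_euler('z',v[2]);Q=RS*S0.inv()*Rp
        tp=beam-57*V.apply(d)
        e=[env.ik(tp+[0,0,h],Q.as_quat()) for h in(0,80,170)]
        if pk is not None and all(j is not None for j in e):
            m=min(np.minimum(np.array(j)-lo,hi-j).min() for j in e)
            print(np.rad2deg(t).round(),s,g,"pk",np.round(pk,2),"end",np.round(e[0],2),"margin",m.round(2),"max dq",np.abs(np.array(e[2])-pk).max().round(2), "toolz",Q.apply([0,0,1]).round(2))
E
python3 fit3.py
```

```text
[ 549.02553487 -263.36431942   -0.64870086] [2.8, 1.8, 2.0, 2.3, -1.5, 2.2, -1.3, 2.6]
0.0 1 1 pk [-0.47  0.59  1.75  0.    0.8  -1.39] end [ 0.72  0.23  2.18 -1.29  0.65  0.45] margin 0.02 max dq 1.27 toolz [ 0.69 -0.17 -0.71]
0.0 -1 1 pk [-0.47  0.59  1.75  0.    0.8  -1.39] end [ 0.18  0.74  1.29  0.31  1.84 -1.18] margin 0.59 max dq 1.3 toolz [-0.69  0.17 -0.71]
0.0 -1 -1 pk [-0.47  0.59  1.75  0.    0.8  -1.39] end [0.18 0.74 1.29 0.31 1.84 1.97] margin 0.48 max dq 3.45 toolz [-0.69  0.17 -0.71]
15.0 1 1 pk [-0.49  0.69  1.57  0.05  1.14 -1.43] end [ 0.61  0.2   2.08 -0.7   0.63 -0.19] margin 0.5 max dq 1.1 toolz [ 0.48 -0.12 -0.87]
15.0 -1 1 pk [-0.49  0.69  1.57  0.05  1.14 -1.43] end [ 0.15  0.86  1.19  0.4   2.06 -1.17] margin 0.39 max dq 1.16 toolz [-0.84  0.21 -0.5 ]
15.0 -1 -1 pk [-0.49  0.69  1.57  0.05  1.14 -1.43] end [0.21 0.61 1.41 0.22 1.59 1.98] margin 0.49 max dq 3.48 toolz [-0.48  0.12 -0.87]
-15.0 -1 1 pk [-0.44  0.53  1.92 -0.12  0.44 -1.26] end [ 0.21  0.61  1.41  0.22  1.59 -1.16] margin 0.8 max dq 1.44 toolz [-0.48  0.12 -0.87]
-15.0 -1 -1 pk [-0.44  0.53  1.92 -0.12  0.44 -1.26] end [0.15 0.86 1.19 0.4  2.06 1.98] margin 0.39 max dq 3.36 toolz [-0.84  0.21 -0.5 ]
25.0 1 1 pk [-0.5   0.77  1.45  0.07  1.35 -1.45] end [ 0.53  0.21  2.   -0.37  0.72 -0.53] margin 0.58 max dq 1.03 toolz [ 0.33 -0.08 -0.94]
25.0 -1 1 pk [-0.5   0.77  1.45  0.07  1.35 -1.45] end [ 0.14  0.94  1.14  0.46  2.2  -1.14] margin 0.28 max dq 1.06 toolz [-0.91  0.23 -0.34]
25.0 -1 -1 pk [-0.5   0.77  1.45  0.07  1.35 -1.45] end [0.24 0.53 1.5  0.16 1.42 2.01] margin 0.48 max dq 3.51 toolz [-0.33  0.08 -0.94]
-25.0 -1 1 pk [-0.42  0.51  2.02 -0.49  0.2  -0.88] end [ 0.24  0.53  1.5   0.16  1.42 -1.13] margin 0.96 max dq 1.53 toolz [-0.33  0.08 -0.94]
-25.0 -1 -1 pk [-0.42  0.51  2.02 -0.49  0.2  -0.88] end [0.14 0.94 1.14 0.46 2.2  2.  ] margin 0.28 max dq 3.04 toolz [-0.91  0.23 -0.34]
```

```bash
cat > pick.py <<'E'
from h import *
from station import env,viewer,set_gripper
v=np.load("st.npy");t=np.deg2rad(25)
Rp=R.from_quat(down(v[2]+np.pi))*R.from_euler('y',t);q=Rp.as_quat();z=Rp.apply([0,0,1])
H=np.array([v[0],v[1],97.])
for h in(0,150,250,310): print(h,env.ik(H+[0,0,h],q) is not None)
env.reach(H-90*z,q)
hit=env.move_l(H,rate=90,f_stop=12);print("hit",hit,env.read_state()["tool_pos"]-H)
set_gripper(0)
s=env.read_state();print("w",s["width"],s["grip_force"],s["force"],s["time_s"])
cv2.imwrite("pics/g0.png",viewer.camera("wrist"))
if not hit and 14<s["width"]<22:
    env.move_l(H+[0,0,60],rate=80);s=env.read_state();print("w",s["width"],s["force"])
    env.move_l(H+[0,0,310],rate=250);env.hold(.2)
    s=env.read_state();print("w",s["width"],s["force"],s["time_s"])
    im=viewer.camera("wrist");np.save("s2.npy",wpose(viewer.camera_params("wrist"),s))
    cv2.imwrite("pics/w3.png",im);cv2.imwrite("pics/w3b.png",cv2.resize(im[180:384,130:386],(753,600),interpolation=cv2.INTER_CUBIC))
E
python3 pick.py
```

```text
0 True
150 True
250 True
310 True
hit False [ 0.56086124 -0.36080436  0.53229568]
w 18.00324963439552 30.00005025693099 [ 0.199451   -1.06546047  0.20531996] 7.875
w 17.92229369274899 [-0.30447109  0.01763101 -1.20839066]
w 17.67094288713581 [ 0.76762871 -0.18545227 -1.61225047] 10.175
```

View pics/w3b.png

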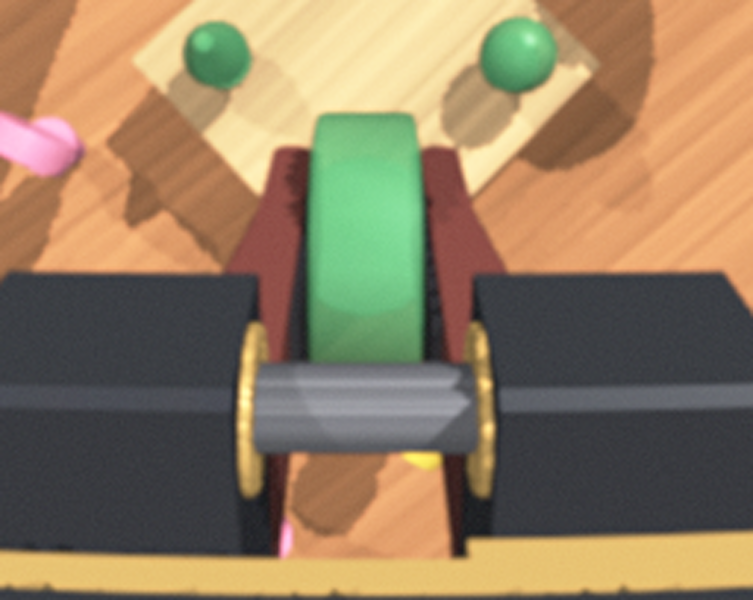

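The disc is held squarely between the pads, its upper edge at about (365,115). The spire and ball are still in the board. Next I carry it over the gap and lower it.

```bash
cat > present.py <<'E'
from h import *
from station import env,viewer
v=np.load("st.npy");t=np.deg2rad(25)
Rp=R.from_quat(down(v[2]+np.pi))*R.from_euler('y',t)
x,y,yaw=np.load("v.npy");V=R.from_euler('z',yaw);beam=np.array([x,y,200])
d=np.array([1,0,-1])/2**.5;yy=np.array([0,1,0])
RS=V*R.from_matrix(np.c_[np.cross(yy,-d),yy,-d])
Q=RS*R.from_euler('z',v[2]).inv()*Rp;q=Q.as_quat()
tp=beam-57*V.apply(d)
env.reach(tp+[0,0,170],q)
s=env.read_state();print(s["time_s"],s["width"],s["force"])
print(env.move_l(tp,rate=90,f_stop=10));env.hold(.4)
s=env.read_state();print(s["time_s"],s["width"],s["force"],s["tool_pos"]-tp,np.round(s["qpos"],2))
ps=viewer.camera_params("scene");T=np.array(ps["pose"])
im=viewer.camera("scene");cv2.imwrite("pics/sc2.png",im);cv2.imwrite("pics/top2.png",viewer.camera("top"))
def model(RS,head):
    a=np.arange(0,6.28,.2);L=np.r_[tuple(np.c_[r*np.cos(a),r*np.sin(a),0*a+z] for r,z in((8,-44),(10.5,0),(17,0),(17,5)))]
    D=np.r_[tuple(np.c_[24*np.cos(a),0*a+k,35+24*np.sin(a)] for k in(9,-9))]
    return RS.apply(np.r_[L,D]-[0,0,35])+head
c=project([beam],ps,T)[0];o=(c-[32,25]).astype(int)
cp=lambda:cv2.resize(im[o[1]:o[1]+50,o[0]:o[0]+65],None,fx=6,fy=6,interpolation=cv2.INTER_CUBIC)
A=cp();B=cp()
for u in project(model(RS,s["tool_pos"]),ps,T): cv2.circle(B,tuple(int(round(k)) for k in (u-o+.5)*6-.5),1,(0,0,255),-1)
cv2.imwrite("pics/e.png",np.hstack([A,B]));print(o)
E
python3 present.py
```

```text
12.0 18.22469507189695 [ 0.10550789 -0.59136664 -1.03519893]
False
14.4417 17.58903787687442 [-0.59130734 -0.44999214 -1.81539245] [0.04864993 0.00726346 0.09488106] [ 0.53  0.21  2.   -0.37  0.72 -0.53]
[233 123]
```

View pics/e.png

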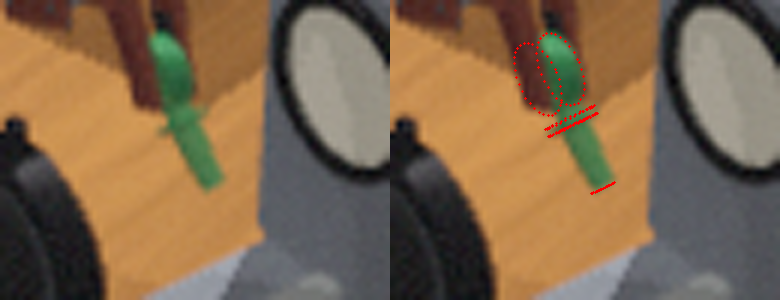

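The picture shows the stem running from (180,122) to its tip at (212,188), within about 2 px (enlarged 6×) of the target overlay. It's clear of the fingers, the window and the analyser. One last stillness check, then sign-off.

Run:
```python
from h import *
from station import env,viewer,workorder
a=cv2.imread("pics/sc2.png");env.hold(1.0);b=viewer.camera("scene")
def pr(im):
    c=im[123:173,233:298].astype(int);m=((c[...,1]>c[...,2]+25)&(c[...,1]>c[...,0]+10)).astype(np.uint8)
    M=cv2.moments(m,True);return M["m00"],M["m10"]/M["m00"],M["m01"]/M["m00"],np.rad2deg(.5*np.arctan2(2*M["mu11"],M["mu20"]-M["mu02"]))
print(pr(a),pr(b));s=env.read_state();print(s["width"],np.abs(s["dq"]).max(),s["time_s"])
A,B=pr(a),pr(b)
if abs(A[3]-B[3])<1.5 and abs(A[2]-B[2])<.5: print(workorder.sign_off())
```

```text
(113.0, 29.849557522123895, 17.0, np.float64(72.59304241370165)) (113.0, 29.849557522123895, 17.0, np.float64(72.59304241370165))
17.87269797670284 0.0012196160328849424 15.5917
the job is handed in; nothing more can be done
None
```

The disc-headed green stopper is held still by its head in mid-beam, stem down at about 45° (within roughly 2° by the camera overlay) and square across the light. No contact with the viewer showed in the forces or pictures, and I handed the job in at 15.6 s.

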